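# Check the drill-case hinges and bring the stiff one forward

## Task

The three steel drill cases are due for their hinge check: lift the lid of every one to find out whether it swings freely. Leave each case that swings freely where it stands with its lid fully open, ready for its drills to be counted; shut any stiff one again and push it forward to the front of the bench, a corner at a time if need be, until its front face sits square against the stop bar there, ready to be taken for rework. Keep every case on its base and leave the tools round about alone.

Things in the scene. Friction and masses are not known exactly. Their poses are not given: they have to be found in the camera images.
- case_a: one of three outwardly alike flat drill cases of grey sheet steel, loose, about 1 kg: 90 (x) x 130 (y) x 44 mm high shut (tray 32, lid 12), lip at the middle of the lid's front. Origin: centre of underside; +x to the back (hinge) face at +45 mm, front face at -45 mm, towards the robot. Hinge line along y in the back face, 33 mm up. Front and back are plain and upright to 32 mm
- case_a_lid (a joint): angle in rad of that case's lid on its rear hinge: 0 shut, 1.57 upright, 1.92 fully open at its stop. Lid 0.14 kg. A free lid let go below upright falls shut, and beyond upright falls back to the stop and stays open. A stiff hinge drags (about 1.5 N more at the lip) and its lid stays at whatever angle it is left
- case_a_lip (a point): lower front edge of that lid's steel thumb lip, middle of its 56 mm width. The lip sticks out 16 mm from the front face and is 4 mm thick; shut, its underside is 32 mm above the bench: a fingertip leaning forward fits under it. It turns with the lid, 106 mm from the hinge line
- case_b: one of three outwardly alike flat drill cases of grey sheet steel, loose, about 1 kg: 90 (x) x 130 (y) x 44 mm high shut (tray 32, lid 12), lip at the middle of the lid's front. Origin: centre of underside; +x to the back (hinge) face at +45 mm, front face at -45 mm, towards the robot. Hinge line along y in the back face, 33 mm up. Front and back are plain and upright to 32 mm
- case_b_lid (a joint): angle in rad of that case's lid on its rear hinge: 0 shut, 1.57 upright, 1.92 fully open at its stop. Lid 0.14 kg. A free lid let go below upright falls shut, and beyond upright falls back to the stop and stays open. A stiff hinge drags (about 1.5 N more at the lip) and its lid stays at whatever angle it is left
- case_b_lip (a point): lower front edge of that lid's steel thumb lip, middle of its 56 mm width. The lip sticks out 16 mm from the front face and is 4 mm thick; shut, its underside is 32 mm above the bench: a fingertip leaning forward fits under it. It turns with the lid, 106 mm from the hinge line
- case_c: one of three outwardly alike flat drill cases of grey sheet steel, loose, about 1 kg: 90 (x) x 130 (y) x 44 mm high shut (tray 32, lid 12), lip at the middle of the lid's front. Origin: centre of underside; +x to the back (hinge) face at +45 mm, front face at -45 mm, towards the robot. Hinge line along y in the back face, 33 mm up. Front and back are plain and upright to 32 mm
- case_c_lid (a joint): angle in rad of that case's lid on its rear hinge: 0 shut, 1.57 upright, 1.92 fully open at its stop. Lid 0.14 kg. A free lid let go below upright falls shut, and beyond upright falls back to the stop and stays open. A stiff hinge drags (about 1.5 N more at the lip) and its lid stays at whatever angle it is left
- case_c_lip (a point): lower front edge of that lid's steel thumb lip, middle of its 56 mm width. The lip sticks out 16 mm from the front face and is 4 mm thick; shut, its underside is 32 mm above the bench: a fingertip leaning forward fits under it. It turns with the lid, 106 mm from the hinge line
- stop_bar: straight aluminium box section, 25 x 25 mm and 640 mm long, screwed to the bench along its front edge, between cases and robot. Origin: centre of its underside; y along it; +x away from the robot: its face towards the cases is at x = +12.5 mm. The lip of a shut case passes over it. (Behind the middle case, 50 mm or more from its back, stands a fixed clamp fixture 104 mm high.)
- driver_flat: bystander: screwdriver with red handle, 233 mm long, 34 mm high, lying right of the cases; origin at the centre of its underside
- micrometer: bystander: outside micrometer, 124 x 43 x 15 mm, lying left of the cases, towards the robot; origin at the centre of its underside

How it is judged:
On the way:
1. the stiff lid has been tried: lifted by at least 0.3 rad (value of joint case_b_lid above 0.3 rad), for 0.1 s.
At the end, for the whole second after the job is handed in: Free lids stand open (past 1.7 rad), their cases within 50 mm of their start; the stiff case is shut (under 0.08 rad), mid-front within 8 mm of the bar's face, square to it within 0.07 rad, within its length; all cases flat and at rest (value of joint each of case_a_lid, case_c_lid above 1.7 rad and distance of each of case_a, case_c from where it was at the start of the episode below 0.05 m and value of joint case_b_lid below 0.08 rad and x of case_b in the frame of stop_bar between 0.052 and 0.0655 m and y of case_b in the frame of stop_bar between -0.3 and 0.3 m and angle between the x axis of case_b and the x axis of stop_bar, either way round below 0.07 rad and angle between each of case_a, case_b, case_c's own z axis and vertical below 0.05 rad and linear speed of each of case_a, case_b, case_c below 0.02 m/s); the robot touches nothing.
It fails at once if a case is tipped by more than 0.3 rad (angle between any of case_a, case_b, case_c's own z axis and vertical above 0.3 rad).
It fails at once if a bystander is shifted by more than 40 mm (distance of any of driver_flat, micrometer from where it was at the start of the episode above 0.04 m).
It also fails if it takes over 72 s, if anything falls off the work surface, if the arm or the gripper's body presses on something with over 40 N, if the wrist force passes 120 N, or if a joint passes its speed limit or range.

## Robot

A 7-joint arm with a two-finger parallel gripper is mounted at the origin on a cart in front of the work surface, level with it; the furniture and walls round the work are solid. World frame = base frame: x ahead of the robot, y to its left, z up, the work surface at z = 0. Lengths are in m, angles in rad, forces in N, time in s.
With the tool pointing down it reaches from about 0.4 to 0.85 m from the base axis. Payload 4.5 kg.
Tool frame: the origin (TCP) lies where the fingers leave the gripper's body, on its centre line; the fingertips stand 64 mm ahead of it and the grasp point (between the pads) lies 45 mm ahead of it; z points along the fingers, y is the line along which they close (so a half turn about z gives the same grasp; the last joint's range is limited). The gripper opens to 88 mm and grips with 3 to 60 N. Pads are 18 mm wide; open, the fingers measure 123 mm over their backs; the gripper's body (75 mm by 187 mm) begins 45 mm behind the grasp point.
Start: joints at [-1.191, 0.689, -0.195, 1.565, 0.157, 0.902, -0.215], TCP at [0.212, 0.588, 0.303] pointing down, gripper open.
Joint ranges: [-3.01, 3.01], [-0.46, 2.08], [-1.47, 1.51], [0.13, 2.56], [-1, 4.14], [0.04, 2.09], [-2.66, 2.66]. Speed limits (rad/s): [2.57, 2.57, 3.14, 3.14, 3.14, 3.14, 3.14].

## Interface

Orientations are given as a unit quaternion [x, y, z, w].
In Python, from plant import r gives the robot as it stands.
- The arm moves only by the tool play_rows, never from a script. Its arguments are lists of equal length, an entry for each row: "translation": the shift along the tool's x, y, z in m, a list of three; "delta_rot": the turn, a rotation vector about the tool's x, y, z in degrees, a list of three; "grip": the opening, from -1 (shut) to 1 (fully open). In form: {"translation": [[x, y, z], ...], "delta_rot": [[rx, ry, rz], ...], "grip": [grip, ...]}. A call has 1 to 20 rows; each row shifts and turns the commanded pose from where the row before left it, along the tool's axes as they then stand; what a row does not reach is not made up. A row lasts 1/8 s, in which the tool goes at most 62.5 mm and 10.7 degrees, less where a joint would pass 70% of its speed; a pose out of reach is approached as far as the arm can. A call with a gripper value outside its range is refused whole. The fingers move at their own pace and stop on an object; "squeeze" is the grip in N (left out, the last holds). Time passes only in rows, so rows that do not move let the fingers close. It gives the time, the measured TCP pose, the force, the opening and the grip force at its end, in the units of the state.
- r.get_state(): the state, without advancing time (a new reading comes with each control period).
- r.snapshot(name): name is "scene" or "top"; returns the picture (420x560x3 uint8, blue, green, red); there is no depth.
- r.get_calibration(name): a dict with "intrinsics" (3x3 intrinsics, pixels), "eye" and "rotation" of the camera in the world. Camera axes: x right, y up, looking along -z (the intrinsics and any distortion apply to the point x, -y, -z); pixel columns grow to the right and rows downward; lengths in m; the calibration is good to about 2 mm. A picture is of the moment at which its call begins. get_calibration takes no time and is no camera call.
- r.finish_job(): hands the job in; it is judged then, once.
Trained networks look in the newest picture that a camera, given by its name, has taken for a name from the list of things; names that differ only in an ending like _2 or _b are one class to them, and where a whole thing is asked for, a point or a joint stands for the part that bears it (a point fixed in the world has none). Each returns a list of dicts, best first, with "confidence" (0 to 1); they miss things now and then, are a little off and sometimes report something else, mostly with a low value. They report only what shows in the picture. A call takes as long as a camera call.
- r.look_for(camera, target): "point" ([x, y, z] in m, in world coordinates, good to about 4 mm: the middle of the surface that is visible of it).
- r.silhouettes(camera, target): "pixels" (420x560 bool, what is visible of it).
The state is a dict: "clock": time; "q": joint angles; "qd": joint speeds; "joint_torque": joint torques, N m; "tool_pos": TCP position; "eef_rot": TCP orientation; "contact_force": force on the tool from outside, world axes, zero at the start; "moment": the same for the moment, N m; "opening": opening from 0.0 (shut) to 1.0 (fully open); "finger_force": force on a finger pad.
Only numpy, scipy, OpenCV 4.12 (cv2) and the standard library are available. Lean on these libraries where they do the work, as an engineer would, in place of code of your own. Each camera call takes 0.05 s, during which the arm holds its last target. There are 200 camera calls.

## Working session

There is one attempt and no reset: what is moved stays moved. The work goes in short steps, Python scripts to look and compute and a tool call to move; the robot and the scene stay as the last step left them, time stands still between calls to the robot, and variables do not carry over. Pictures are saved under pics/ and viewed, at most 10 in all, crops included, and the job is handed in when it is done.

Besides the shell and the picture viewer there is one more tool, called after "Request:" by a JSON object that holds its "api" and its "payload", one argument or row to a line. play_rows: Moves the arm, as the interface text tells. Its arguments: {"type":"object","properties":{"translation":{"type":"array","items":{"type":"array","items":{"type":"number"}}},"delta_rot":{"type":"array","items":{"type":"array","items":{"type":"number"}}},"grip":{"type":"array","items":{"type":"number"}},"squeeze":{"type":"number"}},"required":["translation","delta_rot","grip"]}

```bash
mkdir -p pics; ls
cat > h.py <<'E'
import numpy as np, cv2
from plant import r
def proj(cam,P):
    c=r.get_calibration(cam);p=np.array(c["rotation"]).T@(np.array(P)-c["eye"]);p=p*[1,-1,-1]
    u=np.array(c["intrinsics"])@p;return u[:2]/u[2]
def unproj(cam,uv,z):
    c=r.get_calibration(cam);d=np.linalg.inv(c["intrinsics"])@[uv[0],uv[1],1];d=np.array(c["rotation"])@(d*[1,-1,-1])
    e=np.array(c["eye"]);return e+d*(z-e[2])/d[2]
E
python3 - <<'E'
from h import *
np.set_printoptions(precision=3,suppress=True)
for n in("scene","top"):
    cv2.imwrite(f"pics/{n}0.png",r.snapshot(n)); c=r.get_calibration(n); print(n,{k:np.array(v).tolist() for k,v in c.items()})
for t in("case_a","case_a_lip","stop_bar","driver_flat","micrometer"):
    print(t,[(np.round(d["point"],3),round(d["confidence"],2)) for d in r.look_for("top",t)])
s=r.get_state();print(s)
E
```

```text
pics
scene {'intrinsics': [[486.78020676839975, 0.0, 280.57325676090926], [0.0, 486.78020676839975, 213.02931342189547], [0.0, 0.0, 1.0]], 'eye': [-0.30086339155322844, -0.6880345455842808, 0.9138168877729843], 'rotation': [0.39444242494527, -0.17999745349473506, -0.3943951431108126, 0.8102274749903926]}
top {'intrinsics': [[490.1812203997406, 0.0, 282.53594909672745], [0.0, 490.1812203997406, 211.74433348887618], [0.0, 0.0, 1.0]], 'eye': [0.27507237401365575, -0.037661903902326835, 1.2821836714305155], 'rotation': [0.07464184443368946, -0.07359030065237437, -0.6742830448453504, 0.7309961957106983]}
case_a [(array([0.584, 0.186, 0.042]), 0.94), (array([ 0.576, -0.004,  0.046]), 0.79), (array([ 0.591, -0.185,  0.047]), 0.58)]
case_a_lip [(array([0.583, 0.188, 0.048]), 0.73)]
stop_bar [(array([ 0.393, -0.005,  0.026]), 0.56)]
driver_flat [(array([ 0.477, -0.448,  0.024]), 0.86), (array([0.582, 0.186, 0.05 ]), 0.54)]
micrometer [(array([0.475, 0.366, 0.005]), 0.86), (array([0.584, 0.183, 0.042]), 0.37)]
{'clock': 0.35, 'q': array([-1.191,  0.689, -0.195,  1.566,  0.157,  0.903, -0.215]), 'qd': array([-0.003, -0.002, -0.001, -0.001, -0.001, -0.   ,  0.   ]), 'joint_torque': array([  0.001, -52.694,  -1.265, -15.344,  -0.052,   0.002,   0.   ]), 'tool_pos': array([0.212, 0.588, 0.303]), 'eef_rot': array([ 0.172,  0.985, -0.   , -0.   ]), 'contact_force': array([ 1.412, -0.353,  0.114]), 'moment': array([-0.003,  0.037, -0.017]), 'finger_force': 0.0, 'opening': 0.9993448814403297}
```

View pictures.

View pics/top0.png

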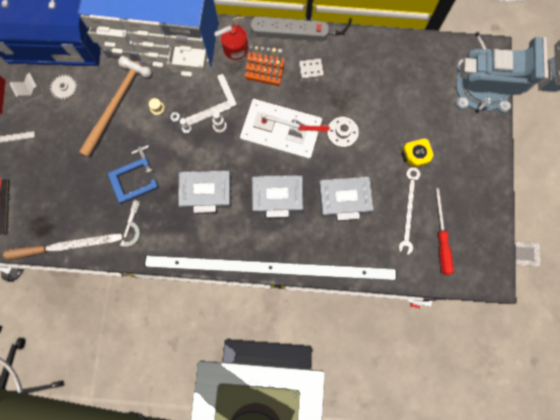

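View pics/scene0.png

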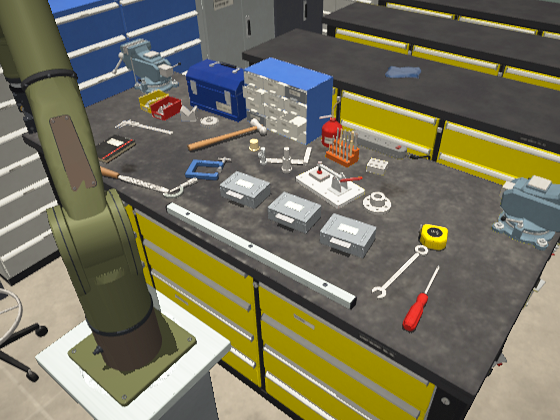

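```bash
cat > h.py <<'E'
import numpy as np, cv2
from scipy.spatial.transform import Rotation as R
from plant import r
np.set_printoptions(precision=4,suppress=True)
def cam(n):
    c=r.get_calibration(n);return np.array(c["intrinsics"]),np.array(c["eye"]),R.from_quat(c["rotation"]).as_matrix()
def proj(n,P):
    K,e,M=cam(n);p=((np.atleast_2d(P)-e)@M)*[1,-1,-1]
    u=p@K.T;return u[:,:2]/u[:,2:]
def unproj(n,uv,z):
    K,e,M=cam(n);uv=np.atleast_2d(uv);d=np.c_[uv,np.ones(len(uv))]@np.linalg.inv(K).T*[1,-1,-1]@M.T
    return e+d*((z-e[2])/d[:,2])[:,None]
E
python3 - <<'E'
from h import *
print(proj("top",[[.584,.186,.042],[.393,-.005,.025]]))
for t in("case_a",):
  for d in r.silhouettes("top",t):
    m=d["pixels"].astype(np.uint8);c=max(cv2.findContours(m,0,2)[0],key=cv2.contourArea)
    P=unproj("top",c[:,0,:],0.044)[:,:2]*1000
    b=cv2.minAreaRect(P.astype(np.float32));print(round(d["confidence"],2),b, cv2.boundingRect(c))
d=r.silhouettes("top","stop_bar")[0];m=d["pixels"].astype(np.uint8);c=max(cv2.findContours(m,0,2)[0],key=cv2.contourArea)
print(cv2.minAreaRect((unproj("top",c[:,0,:],0.025)[:,:2]*1000).astype(np.float32)))
s=r.get_state();print(R.from_quat(s["eef_rot"]).as_matrix())
E
```

```text
[[203.2832 188.5574]
 [270.09   268.1699]]
0.96 ((579.7135009765625, -7.150276184082031), (107.08905792236328, 130.48550415039062), 4.69558572769165) (252, 176, 51, 41)
0.9 ((577.6756591796875, 182.26165771484375), (108.34416198730469, 133.58526611328125), 5.858723163604736) (179, 171, 52, 41)
0.74 ((588.2461547851562, -185.5990447998047), (109.32823181152344, 134.31556701660156), 8.975398063659668) (319, 177, 54, 43)
((583.437744140625, 186.724365234375), (113.80842590332031, 131.66357421875), 7.096834182739258)
[[-0.9408  0.3389 -0.0001]
 [ 0.3389  0.9408 -0.0001]
 [ 0.     -0.0001 -1.    ]]
```

```bash
cat > fit.py <<'E'
from h import *
from scipy.optimize import minimize
def boxpts(x0,x1,y0,y1,z0,z1): return np.array([[x,y,z] for x in(x0,x1) for y in(y0,y1) for z in(z0,z1)])
B=[boxpts(-.045,.045,-.065,.065,0,.044),boxpts(-.061,-.04,-.028,.028,.032,.036)]
def render(n,p,parts=B):
    m=np.zeros((420*4,560*4),np.uint8);c,s=np.cos(p[2]),np.sin(p[2])
    for b in parts:
        P=b@np.array([[c,s,0],[-s,c,0],[0,0,1]])+[p[0],p[1],0]
        uv=proj(n,P)+.5;cv2.fillConvexPoly(m,cv2.convexHull((uv*4).round().astype(np.int32)),1)
    return cv2.resize(m.astype(np.float32),(560,420),interpolation=cv2.INTER_AREA)
def fit(masks,p0,parts=B):
    f=lambda q:sum(np.abs(render(n,[q[0]/1e3,q[1]/1e3,q[2]/1e2],parts)-m).sum() for n,m in masks)
    x0=np.array(p0)*[1e3,1e3,1e2]
    o=minimize(f,x0,method="Nelder-Mead",options=dict(initial_simplex=x0+np.vstack([np.zeros(3),np.diag([8,8,6])]),xatol=.1,fatol=.5))
    return np.round(o.x/[1e3,1e3,1e2],4),round(o.fun,1)
E
cat > look.py <<'E'
from fit import *
def main(p0s,parts=B):
    M={}
    for n in("top","scene"):
        r.snapshot(n);M[n]=[d["pixels"].astype(np.float32) for d in r.silhouettes(n,"case_a") if d["confidence"]>.3]
    for p0 in p0s:
        use=[]
        for n in M:
            u,v=proj(n,[p0[0],p0[1],.03])[0].round().astype(int)
            g=[m for m in M[n] if m[v,u]>0 and m.sum()<6000]
            if g:use.append((n,g[0]))
        print([a for a,_ in use],[fit([k],p0,parts) for k in use],fit(use,p0,parts))
if __name__=="__main__": main([(.584,.186,0),(.576,-.004,0),(.591,-.185,0)])
E
python3 look.py
python3 - <<'E'
from h import *
im=r.snapshot("top");g=cv2.cvtColor(im,cv2.COLOR_BGR2GRAY)
m=((g>180)).astype(np.uint8);m[:250]=0;m[285:]=0;m[:,:140]=0;m[:,400:]=0
m=(cv2.connectedComponents(m)[1]);l=np.bincount(m[m>0]).argmax();m=(m==l)
v,u=np.where(m);print(m.sum())
cols=np.arange(150,393,4);top=np.array([[c,np.where(m[:,c])[0].min()] for c in cols if m[:,c].any()]);bot=np.array([[c,np.where(m[:,c])[0].max()] for c in cols if m[:,c].any()])
for e in(top,bot):
    P=unproj("top",e+.0,.025);k=np.polyfit(P[:,1],P[:,0],1);print("x at y=0",k[1],"slope",k[0])
print(unproj("top",[[u.min(),262],[u.max(),274]],.025))
im2=im[80:290,160:400];cv2.imwrite("pics/crop0.png",cv2.resize(im2,None,fx=3,fy=2.8,interpolation=2)[:600,:800])
E
```

```text
['top', 'scene'] [(array([0.5871, 0.1853, 0.1132]), np.float64(76.4)), (array([0.5857, 0.186 , 0.0964]), np.float64(70.4))] (array([0.5872, 0.1853, 0.1133]), np.float64(158.1))
['top', 'scene'] [(array([ 0.5901, -0.0054,  0.0954]), np.float64(82.5)), (array([ 0.589 , -0.0048,  0.1077]), np.float64(69.1))] (array([ 0.5897, -0.0055,  0.0684]), np.float64(179.2))
['top', 'scene'] [(array([ 0.5984, -0.1856,  0.1615]), np.float64(57.2)), (array([ 0.5955, -0.1846,  0.1346]), np.float64(70.2))] (array([ 0.5979, -0.1854,  0.1536]), np.float64(149.7))
2530
x at y=0 0.40661414246996247 slope -0.026946320722082976
x at y=0 0.38297333651124615 slope -0.027263231966364605
[[ 0.3831  0.3131  0.025 ]
 [ 0.4039 -0.3246  0.025 ]]
```

View pics/crop0.png

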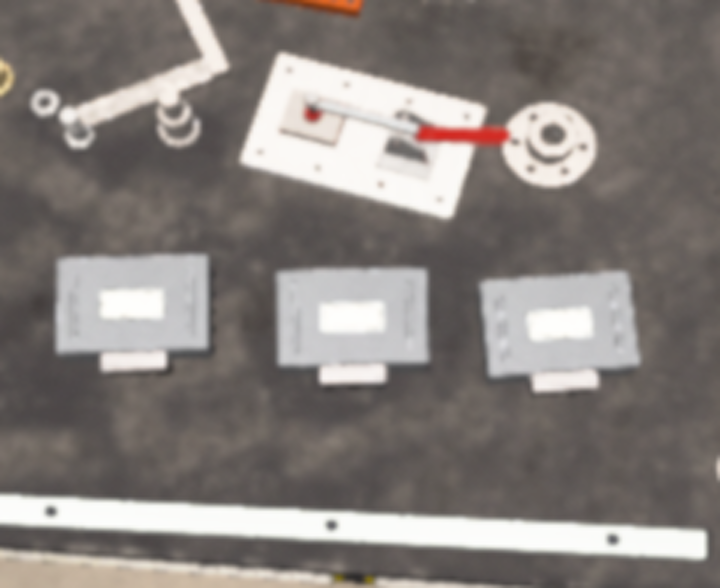

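```bash
cat > plan.py <<'E'
from h import *
import json
def ori(yaw,lean):   # tool y along world y (yawed), tip leaning forward by lean (deg)
    c,s=np.cos(np.radians(lean)),np.sin(np.radians(lean))
    M=np.array([[-c,0,s],[0,1,0],[-s,0,-c]])
    return R.from_euler("z",yaw)*R.from_matrix(M)
def tcp(corner,yaw,lean): # TCP that puts leading fingertip corner there
    return np.array(corner)-ori(yaw,lean).apply([-.009,0,.064])
def rows(wps,start=None,grip=-1):
    """wps: (pos,yaw,lean,n)"""
    s=r.get_state();p,o=(s["tool_pos"],R.from_quat(s["eef_rot"])) if start is None else start
    T,D=[],[]
    for pos,yaw,lean,n in wps:
        o1=ori(yaw,lean);p0=p.copy();w=(o.inv()*o1).as_rotvec(degrees=True)/n
        for k in range(n):
            tgt=p0+(np.array(pos)-p0)*(k+1)/n
            t=np.round(o.inv().apply(tgt-p),4);d=np.round(w,2)
            p=p+o.apply(t);o=o*R.from_rotvec(d,degrees=True);T.append(t.tolist());D.append(d.tolist())
    print(len(T),'"translation":',json.dumps(T),'\n"delta_rot":',json.dumps(D),'\nend',p,o.as_quat());return p,o
class Case:
    def __init__(s,x,y,yaw): s.o=np.array([x,y,0]);s.yaw=yaw;s.R=R.from_euler("z",yaw)
    def w(s,P): return s.o+s.R.apply(P)
    def arc(s,a,rad=.098,back=0,dz=0): # leading corner at lid angle a
        return s.w([.045-rad*np.cos(a)-back,0,.033+rad*np.sin(a)+dz])
    def under(s,gap,z=.018): return s.w([-.061-gap,0,z])
L=Case(.5865,.1855,.105);M=Case(.5895,-.005,.10);Rt=Case(.597,-.185,.15)
E
python3 - <<'E'
from plan import *
c=M;y=c.yaw
a=tcp(c.under(.012),y,50);b=tcp(c.under(-.009),y,50)
print(a,b,tcp(c.arc(.7),y,50))
e=rows([(np.array([.33,.3,.30]),y,25,6),(a+[0,0,.1],y,50,7),(a,y,50,4)])
E
```

```text
[ 0.4623 -0.0178  0.0522] [ 0.4832 -0.0157  0.0522] [ 0.5052 -0.0135  0.1304]
17 "translation": [[-0.0348, -0.0385, 0.0005], [-0.0318, -0.0409, 0.0021], [-0.0285, -0.0432, 0.0037], [-0.025, -0.0453, 0.0049], [-0.0212, -0.047, 0.0057], [-0.0173, -0.0485, 0.0064], [-0.004, -0.0471, 0.0252], [-0.0024, -0.047, 0.0253], [-0.0009, -0.0471, 0.0255], [0.0008, -0.047, 0.0254], [0.0023, -0.0471, 0.0254], [0.0039, -0.047, 0.0252], [0.0055, -0.0471, 0.0249], [0.0191, -0.0, 0.0161], [0.0192, -0.0, 0.016], [0.0191, -0.0, 0.0161], [0.0192, -0.0, 0.016]] 
"delta_rot": [[-0.93, -4.1, -4.19], [-0.93, -4.1, -4.19], [-0.93, -4.1, -4.19], [-0.93, -4.1, -4.19], [-0.93, -4.1, -4.19], [-0.93, -4.1, -4.19], [0.0, -3.57, 0.0], [0.0, -3.57, 0.0], [0.0, -3.57, 0.0], [0.0, -3.57, 0.0], [0.0, -3.57, 0.0], [0.0, -3.57, 0.0], [0.0, -3.57, 0.0], [0.0, 0.0, 0.0], [0.0, 0.0, 0.0], [0.0, 0.0, 0.0], [0.0, 0.0, 0.0]] 
end [ 0.4623 -0.0177  0.0522] [-0.0453  0.9051  0.0212  0.4222]
```

Move to 100 mm above the approach point first.

Request:
{"api": "play_rows", "payload": {
  "translation": [
    [-0.035,-0.038,0],
    [-0.032,-0.041,0.002],
    [-0.028,-0.043,0.004],
    [-0.025,-0.045,0.005],
    [-0.021,-0.047,0.006],
    [-0.017,-0.048,0.006],
    [-0.004,-0.047,0.025],
    [-0.002,-0.047,0.025],
    [-0.001,-0.047,0.026],
    [0.001,-0.047,0.025],
    [0.002,-0.047,0.025],
    [0.004,-0.047,0.025],
    [0.006,-0.047,0.025],
    [0,0,0]
  ],
  "delta_rot": [
    [-0.93,-4.1,-4.19],
    [-0.93,-4.1,-4.19],
    [-0.93,-4.1,-4.19],
    [-0.93,-4.1,-4.19],
    [-0.93,-4.1,-4.19],
    [-0.93,-4.1,-4.19],
    [0,-3.57,0],
    [0,-3.57,0],
    [0,-3.57,0],
    [0,-3.57,0],
    [0,-3.57,0],
    [0,-3.57,0],
    [0,-3.57,0],
    [0,0,0]
  ],
  "grip": [-1,-1,-1,-1,-1,-1,-1,-1,-1,-1,-1,-1,-1,-1]
}}

```text
clock: 2.45
tool_pos: [0.3655, 0.1957, 0.201]
eef_rot: [-0.086, 0.956, -0.098, 0.262]
contact_force: [-0.6, 0.1, 0.9]
opening: 0.001
finger_force: 0.0
```

Run:
```python
from plan import *
s=r.get_state();print(s["clock"],s["tool_pos"],s["eef_rot"],s["contact_force"],s["opening"],s["q"])
c=M;y=c.yaw
a=tcp(c.under(.012),y,50);b=tcp(c.under(-.009),y,50)
e=rows([(a,y,50,4)])
e=rows([(b,y,50,3)],e)
e=rows([(tcp(c.arc(al,back=.0),y,50),y,50,2) for al in(.15,.35,.55,.75)],e)
cv2.imwrite("pics/s1.png",r.snapshot("scene"))
```

```text
2.45 [0.3655 0.1957 0.201 ] [-0.0858  0.9562 -0.0982  0.2619] [-0.6072  0.0663  0.8659] 0.0009187800712978673 [-0.4111  0.8653 -0.9246  2.5361  1.6774  1.2157 -1.0164]
4 "translation": [[0.009, -0.0456, 0.0515], [0.0114, -0.0482, 0.0487], [0.0135, -0.0507, 0.0454], [0.0152, -0.0532, 0.042]] 
"delta_rot": [[-2.45, -4.99, 2.35], [-2.45, -4.99, 2.35], [-2.45, -4.99, 2.35], [-2.45, -4.99, 2.35]] 
end [ 0.4623 -0.0178  0.0522] [-0.0453  0.9051  0.0213  0.4222]
3 "translation": [[-0.0045, -0.0, 0.0054], [-0.0045, -0.0, 0.0053], [-0.0045, -0.0, 0.0054]] 
"delta_rot": [[0.01, 0.0, -0.0], [0.01, 0.0, -0.0], [0.01, 0.0, -0.0]] 
end [ 0.4832 -0.0157  0.0522] [-0.0452  0.9051  0.021   0.4222]
8 "translation": [[-0.0114, -0.0, -0.0095], [-0.0114, -0.0, -0.0095], [-0.0088, -0.0, -0.0042], [-0.0088, -0.0, -0.0043], [-0.0095, 0.0, -0.0024], [-0.0095, 0.0, -0.0024], [-0.0098, 0.0, -0.0005], [-0.0097, 0.0, -0.0004]] 
"delta_rot": [[-0.01, 0.0, -0.0], [-0.01, 0.0, -0.0], [0.0, 0.0, -0.0], [0.0, 0.0, -0.0], [0.0, 0.0, -0.0], [0.0, 0.0, -0.0], [0.0, 0.0, -0.0], [0.0, 0.0, -0.0]] 
end [ 0.5084 -0.0131  0.134 ] [-0.0453  0.9051  0.0212  0.4222]
```

View pics/s1.png

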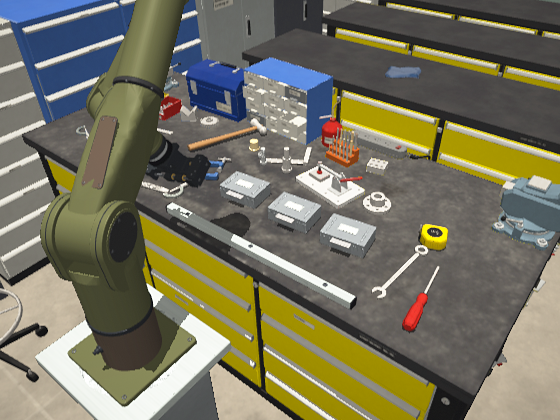

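```bash
cat >> plan.py <<'E'
def grip_arc(c,a,rad=.101,e=.007): return c.w([.045-rad*np.cos(a),0,.034+rad*np.sin(a)-e+.064])
E
python3 - <<'E'
from plan import *
c=M;y=c.yaw
g=grip_arc(c,0);print(g)
e=rows([(g+[-.01,0,.06],y,0,6)])
e=rows([(g,y,0,4)],e)
e=rows([(grip_arc(c,al),y,0,2) for al in(.15,.3,.45,.6,.7)],e)
E
```

```text
[ 0.5338 -0.0106  0.091 ]
6 "translation": [[-0.0106, -0.0341, 0.0258], [-0.0132, -0.035, 0.0235], [-0.0156, -0.0355, 0.0209], [-0.0178, -0.0361, 0.0181], [-0.0197, -0.0365, 0.0151], [-0.0213, -0.0368, 0.0119]] 
"delta_rot": [[-2.17, 5.01, 0.73], [-2.17, 5.01, 0.73], [-2.17, 5.01, 0.73], [-2.17, 5.01, 0.73], [-2.17, 5.01, 0.73], [-2.17, 5.01, 0.73]] 
end [ 0.5238 -0.0106  0.151 ] [-0.0502  0.9987  0.     -0.0001]
4 "translation": [[-0.0025, -0.0002, 0.015], [-0.0025, -0.0003, 0.015], [-0.0025, -0.0002, 0.015], [-0.0025, -0.0003, 0.015]] 
"delta_rot": [[0.0, -0.0, 0.01], [0.0, -0.0, 0.01], [0.0, -0.0, 0.01], [0.0, -0.0, 0.01]] 
end [ 0.5338 -0.0106  0.091 ] [-0.0498  0.9988  0.     -0.0001]
10 "translation": [[-0.0006, 0.0, -0.0076], [-0.0005, 0.0, -0.0075], [-0.0017, 0.0, -0.0074], [-0.0017, 0.0, -0.0074], [-0.0028, 0.0, -0.007], [-0.0028, 0.0, -0.0071], [-0.0038, 0.0, -0.0065], [-0.0037, 0.0, -0.0066], [-0.0031, 0.0, -0.004], [-0.003, 0.0, -0.004]] 
"delta_rot": [[0.0, -0.01, -0.01], [0.0, -0.01, -0.01], [0.0, 0.0, 0.0], [0.0, 0.0, 0.0], [0.0, 0.0, 0.0], [0.0, 0.0, 0.0], [0.0, 0.0, 0.0], [0.0, 0.0, 0.0], [0.0, 0.0, 0.0], [0.0, 0.0, 0.0]] 
end [ 0.5574 -0.0082  0.1561] [-0.05    0.9988  0.      0.0001]
```

Request:
{"api": "play_rows", "payload": {
  "translation": [
    [-0.0106,-0.0341,0.0258],
    [-0.0132,-0.035,0.0235],
    [-0.0156,-0.0355,0.0209],
    [-0.0178,-0.0361,0.0181],
    [-0.0197,-0.0365,0.0151],
    [-0.0213,-0.0368,0.0119],
    [0,0,0],
    [0,0,0]
  ],
  "delta_rot": [
    [-2.17,5.01,0.73],
    [-2.17,5.01,0.73],
    [-2.17,5.01,0.73],
    [-2.17,5.01,0.73],
    [-2.17,5.01,0.73],
    [-2.17,5.01,0.73],
    [0,0,0],
    [0,0,0]
  ],
  "grip": [1,1,1,1,1,1,1,1]
}}

```text
clock: 3.5
tool_pos: [0.5099, 0.0094, 0.1601]
eef_rot: [-0.055, 0.998, -0.019, 0.027]
contact_force: [-1.6, 0.4, -0.5]
opening: 0.892
finger_force: 0.0
```

Run:
```python
from plan import *
c=M;y=c.yaw
s=r.get_state();print(s["tool_pos"],s["q"],s["opening"],s["contact_force"])
g=grip_arc(c,0)
e=rows([(g,y,0,4)])
```

```text
[0.5099 0.0094 0.1601] [ 0.3228  0.8782 -0.7695  2.0506  1.1485  0.6807  0.434 ] 0.8917849209173818 [-1.6043  0.4362 -0.4618]
4 "translation": [[-0.0045, -0.0049, 0.0177], [-0.0047, -0.0051, 0.0177], [-0.005, -0.0052, 0.0175], [-0.0052, -0.0054, 0.0174]] 
"delta_rot": [[-0.59, 0.75, 0.13], [-0.59, 0.75, 0.13], [-0.59, 0.75, 0.13], [-0.59, 0.75, 0.13]] 
end [ 0.5338 -0.0106  0.091 ] [-0.0501  0.9987  0.0002 -0.0001]
```

Request:
{"api": "play_rows", "payload": {
  "translation": [
    [-0.0045,-0.0049,0.0177],
    [-0.0047,-0.0051,0.0177],
    [-0.005,-0.0052,0.0175],
    [-0.0052,-0.0054,0.0174],
    [0,0,0]
  ],
  "delta_rot": [
    [-0.59,0.75,0.13],
    [-0.59,0.75,0.13],
    [-0.59,0.75,0.13],
    [-0.59,0.75,0.13],
    [0,0,0]
  ],
  "grip": [1,1,1,1,1]
}}

```text
clock: 4.12
tool_pos: [0.5326, -0.0116, 0.0874]
eef_rot: [-0.048, 0.999, 0.002, -0.004]
contact_force: [-1.1, 0.4, 0.1]
opening: 1.002
finger_force: 0.0
```

Run:
```python
from plan import *
c=M;y=c.yaw
g=grip_arc(c,0);s=r.get_state();print(s["tool_pos"]-g,s["contact_force"])
cv2.imwrite("pics/s2.png",cv2.resize(r.snapshot("scene")[120:280,200:420],None,fx=3,fy=3,interpolation=2))
e=rows([(g,y,0,1)])
```

```text
[-0.0012 -0.001  -0.0036] [-1.1158  0.3662  0.1493]
1 "translation": [[-0.0012, 0.0001, -0.0026]] 
"delta_rot": [[0.25, -0.33, -0.1]] 
end [ 0.5338 -0.0106  0.091 ] [-0.05    0.9987  0.      0.    ]
```

View pics/s2.png

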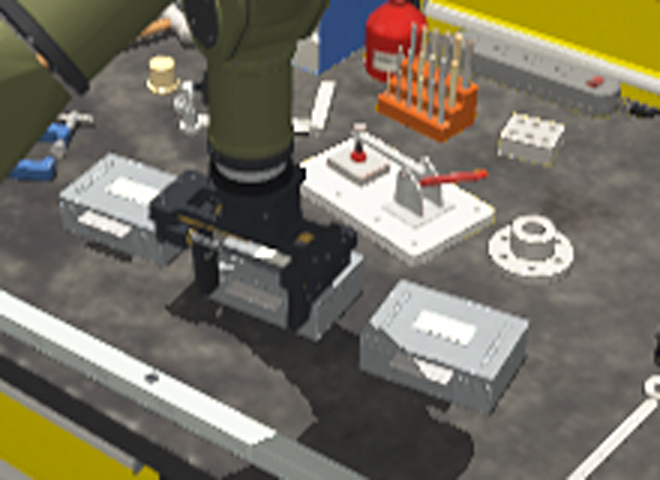

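Request:
{"api": "play_rows", "payload": {
  "translation": [
    [-0.001,0,-0.0026],
    [0,0,0],
    [0,0,0],
    [0,0,0],
    [0,0,0],
    [0,0,0]
  ],
  "delta_rot": [
    [0.25,-0.33,-0.1],
    [0,0,0],
    [0,0,0],
    [0,0,0],
    [0,0,0],
    [0,0,0]
  ],
  "grip": [-1,-1,-1,-1,-1,-1],
  "squeeze": 15
}}

```text
clock: 4.92
tool_pos: [0.5336, -0.0107, 0.0923]
eef_rot: [-0.051, 0.999, -0.001, 0.001]
contact_force: [-2.5, -2.6, 5.3]
opening: 0.627
finger_force: 15.8
```

Run:
```python
from plan import *
c=M;y=c.yaw
s=r.get_state();print(s["tool_pos"]-grip_arc(c,0),s["contact_force"],s["opening"]*88)
# keep current offset
d=s["tool_pos"]-grip_arc(c,0)
e=rows([(grip_arc(c,al)+d,y,0,2) for al in(.15,.3,.45,.6,.7)])
```

```text
[-0.0002 -0.0001  0.0013] [-2.5427 -2.6243  5.2829] 55.183474175001905
10 "translation": [[-0.0006, -0.0, -0.0075], [-0.0005, -0.0, -0.0076], [-0.0017, -0.0, -0.0074], [-0.0017, -0.0, -0.0073], [-0.0028, -0.0, -0.0071], [-0.0028, -0.0, -0.007], [-0.0038, -0.0, -0.0066], [-0.0038, -0.0, -0.0065], [-0.003, -0.0, -0.004], [-0.0031, -0.0, -0.0041]] 
"delta_rot": [[-0.04, 0.03, 0.03], [-0.04, 0.03, 0.03], [-0.0, 0.0, 0.0], [-0.0, 0.0, 0.0], [-0.0, 0.0, 0.0], [-0.0, 0.0, 0.0], [-0.0, 0.0, 0.0], [-0.0, 0.0, 0.0], [-0.0, 0.0, 0.0], [-0.0, 0.0, 0.0]] 
end [ 0.5573 -0.0083  0.1574] [-0.05    0.9987 -0.      0.0001]
```

Gripped (55 mm ≈ lip width). Lift.

Request:
{"api": "play_rows", "payload": {
  "translation": [
    [-0.0006,0,-0.0075],
    [-0.0005,0,-0.0076],
    [-0.0017,0,-0.0074],
    [-0.0017,0,-0.0073],
    [-0.0028,0,-0.0071],
    [-0.0028,0,-0.007],
    [-0.0038,0,-0.0066],
    [-0.0038,0,-0.0065],
    [-0.003,0,-0.004],
    [-0.003,0,-0.004],
    [0,0,0],
    [0,0,0]
  ],
  "delta_rot": [
    [0,0,0],
    [0,0,0],
    [0,0,0],
    [0,0,0],
    [0,0,0],
    [0,0,0],
    [0,0,0],
    [0,0,0],
    [0,0,0],
    [0,0,0],
    [0,0,0],
    [0,0,0]
  ],
  "grip": [-1,-1,-1,-1,-1,-1,-1,-1,-1,-1,-1,-1]
}}

```text
clock: 6.42
tool_pos: [0.5578, -0.0081, 0.1575]
eef_rot: [-0.05, 0.999, -0.0, 0.001]
contact_force: [-2.4, -3.8, 2.5]
opening: 0.63
finger_force: 17.3
```

Run:
```python
from plan import *
s=r.get_state();print(s["tool_pos"],s["contact_force"],s["opening"]*88)
cv2.imwrite("pics/s3.png",cv2.resize(r.snapshot("scene")[120:280,200:420],None,fx=3,fy=3,interpolation=2))
```

```text
[ 0.5578 -0.0081  0.1575] [-2.4461 -3.7619  2.509 ] 55.47987228751063
```

View pics/s3.png

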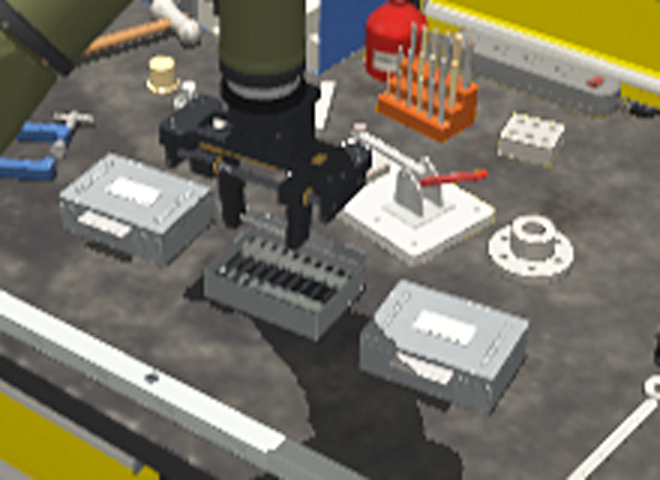

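Request:
{"api": "play_rows", "payload": {
  "translation": [
    [0,0,0],
    [0,0,0],
    [0,0,-0.01],
    [0,0,-0.02]
  ],
  "delta_rot": [
    [0,0,0],
    [0,0,0],
    [0,0,0],
    [0,0,0]
  ],
  "grip": [1,1,1,1]
}}

```text
clock: 6.98
tool_pos: [0.5579, -0.0079, 0.1875]
eef_rot: [-0.051, 0.999, -0.0, 0.001]
contact_force: [-0.0, 0.0, 0.2]
opening: 0.999
finger_force: 0.0
```

Run:
```python
from plan import *
s=r.get_state();print(s["tool_pos"],s["contact_force"],s["opening"]*88)
cv2.imwrite("pics/s4.png",cv2.resize(r.snapshot("scene")[120:280,200:420],None,fx=3,fy=3,interpolation=2))
```

```text
[ 0.5579 -0.0079  0.1875] [-0.0346  0.0067  0.1992] 87.88538662651438
```

View pics/s4.png

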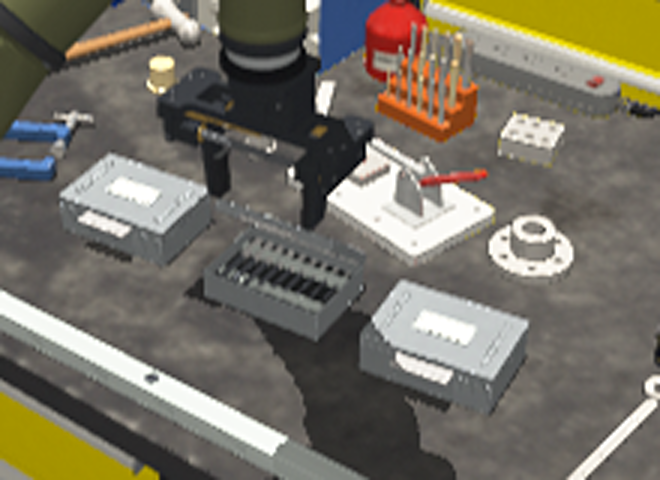

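```bash
cat >> plan.py <<'E'
def tip(P,yaw,lean): return np.array(P)-ori(yaw,lean).apply([0,0,.064])
E
python3 - <<'E'
from plan import *
c=M;y=c.yaw
print("fixture corner local",c.R.inv().apply(unproj("top",[[310.7,157.9],[240,138]],.01)-c.o))
def k(a,dz=0,dx=.005): return tip(c.w([.045-.09*np.cos(a)+.011*np.sin(a)+dx,0,.033+.09*np.sin(a)+.011*np.cos(a)+dz]),y,0)
e=rows([(k(.75,.015),y,0,2)]+[(k(a),y,0,2) for a in(.65,.5,.35,.2,.1)]+[(k(0,-.003),y,0,2)])
E
```

```text
fixture corner local [[ 0.1029 -0.0949  0.01  ]
 [ 0.1634  0.097   0.01  ]]
14 "translation": [[-0.011, -0.0004, 0.0045], [-0.011, -0.0005, 0.0045], [0.0033, 0.0, 0.0106], [0.0034, 0.0, 0.0106], [0.0043, 0.0, 0.0052], [0.0044, 0.0, 0.0052], [0.0035, 0.0, 0.0058], [0.0036, 0.0, 0.0058], [0.0026, 0.0, 0.0063], [0.0026, 0.0, 0.0062], [0.0012, 0.0, 0.0044], [0.0012, 0.0, 0.0043], [0.0008, 0.0, 0.006], [0.0008, 0.0, 0.006]] 
"delta_rot": [[0.01, 0.2, 0.04], [0.01, 0.2, 0.04], [-0.0, -0.0, -0.0], [-0.0, -0.0, -0.0], [-0.0, -0.0, -0.0], [-0.0, -0.0, -0.0], [-0.0, -0.0, -0.0], [-0.0, -0.0, -0.0], [-0.0, -0.0, -0.0], [-0.0, -0.0, -0.0], [-0.0, -0.0, -0.0], [-0.0, -0.0, -0.0], [-0.0, -0.0, -0.0], [-0.0, -0.0, -0.0]] 
end [ 0.5497 -0.009   0.105 ] [-0.0499  0.9988 -0.     -0.    ]
```

Request:
{"api": "play_rows", "payload": {
  "translation": [
    [-0.011,0,0.0045],
    [-0.011,0,0.0045],
    [0.0033,0,0.0106],
    [0.0034,0,0.0106],
    [0.0043,0,0.0052],
    [0.0044,0,0.0052],
    [0.0035,0,0.0058],
    [0.0036,0,0.0058],
    [0.0026,0,0.0063],
    [0.0026,0,0.0062],
    [0.0012,0,0.0044],
    [0.0012,0,0.0043],
    [0.0008,0,0.006],
    [0.0008,0,0.006],
    [0,0,0]
  ],
  "delta_rot": [
    [0,0.2,0],
    [0,0.2,0],
    [0,0,0],
    [0,0,0],
    [0,0,0],
    [0,0,0],
    [0,0,0],
    [0,0,0],
    [0,0,0],
    [0,0,0],
    [0,0,0],
    [0,0,0],
    [0,0,0],
    [0,0,0],
    [0,0,0]
  ],
  "grip": [1,1,1,1,1,1,1,1,1,1,1,1,1,1,1]
}}

```text
clock: 8.9
tool_pos: [0.548, -0.0089, 0.1077]
eef_rot: [-0.05, 0.999, -0.002, -0.0]
contact_force: [-10.1, -7.7, 54.0]
opening: 1.002
finger_force: 26.5
```

Run:
```python
from plan import *
c=M;y=c.yaw
s=r.get_state();print(s["tool_pos"],s["contact_force"])
b=c.w([.068,0,.014])
e=rows([(tip(c.w([-.03,0,.09]),y,0),y,0,1),(tip(c.w([.068,0,.09]),y,12),y,12,4),(tip(b,y,12),y,12,3)])
```

```text
[ 0.548  -0.0089  0.1077] [-10.0747  -7.6688  53.9964]
8 "translation": [[-0.0116, -0.0004, -0.0463], [-0.0212, -0.0, 0.0003], [-0.0211, -0.0, 0.0015], [-0.021, -0.0, 0.0025], [-0.0209, -0.0, 0.0037], [0.0053, -0.0, 0.0248], [0.0052, -0.0, 0.0248], [0.0053, -0.0, 0.0247]] 
"delta_rot": [[-0.24, -0.02, 0.03], [0.0, -3.0, -0.0], [0.0, -3.0, -0.0], [0.0, -3.0, -0.0], [0.0, -3.0, -0.0], [0.0, -0.0, -0.0], [0.0, -0.0, -0.0], [0.0, -0.0, -0.0]] 
end [0.6439 0.0005 0.0766] [-0.0497  0.9933  0.0053  0.1044]
```

Request:
{"api": "play_rows", "payload": {
  "translation": [
    [0,0,-0.03],
    [-0.0116,0,-0.02],
    [-0.0212,0,0.0003],
    [-0.0211,0,0.0015],
    [-0.021,0,0.0025],
    [-0.0209,0,0.0037],
    [0,0,0],
    [0,0,0]
  ],
  "delta_rot": [
    [0,0,0],
    [0,0,0],
    [0,-3,0],
    [0,-3,0],
    [0,-3,0],
    [0,-3,0],
    [0,0,0],
    [0,0,0]
  ],
  "grip": [1,1,1,1,1,1,1,1]
}}

```text
clock: 9.9
tool_pos: [0.6423, 0.0005, 0.1495]
eef_rot: [-0.05, 0.994, 0.005, 0.101]
contact_force: [-0.6, -0.6, -0.2]
opening: 0.998
finger_force: 0.0
```

```bash
python3 - <<'E'
from plan import *
c=M;y=c.yaw
s=r.get_state();print(s["tool_pos"],s["contact_force"])
b=c.w([.069,0,.014])
e=rows([(tip(b,y,12),y,12,4)])
# push: path along bar normal, tip lean 12->0, yaw .10->.027
n=np.array([np.cos(.027),np.sin(.027),0])
q=lambda d:b-n*d
e=rows([(tip(q(.04),.08,6),.08,6,5),(tip(q(.09),.05,0),.05,0,5),(tip(q(.125),.027,0),.027,0,4)],e)
E
python3 look.py 2>&1 | sed -n 2p
```

```text
[0.6423 0.0005 0.1495] [-0.5933 -0.5578 -0.1628]
4 "translation": [[0.003, -0.0, 0.018], [0.0031, -0.0001, 0.018], [0.0031, -0.0, 0.0179], [0.0031, -0.0001, 0.018]] 
"delta_rot": [[-0.01, -0.11, 0.02], [-0.01, -0.11, 0.02], [-0.01, -0.11, 0.02], [-0.01, -0.11, 0.02]] 
end [0.6449 0.0005 0.0766] [-0.0498  0.9933  0.0051  0.1044]
14 "translation": [[0.0065, 0.0006, -0.0016], [0.0065, 0.0006, -0.0014], [0.0065, 0.0006, -0.0014], [0.0066, 0.0005, -0.0011], [0.0065, 0.0005, -0.0011], [0.0086, 0.0005, -0.001], [0.0086, 0.0005, -0.0008], [0.0087, 0.0004, -0.0006], [0.0086, 0.0004, -0.0004], [0.0087, 0.0004, -0.0002], [0.0087, 0.0002, -0.0], [0.0088, 0.0001, -0.0], [0.0087, 0.0001, -0.0], [0.0088, 0.0001, -0.0]] 
"delta_rot": [[0.03, 1.2, 0.23], [0.03, 1.2, 0.23], [0.03, 1.2, 0.23], [0.03, 1.2, 0.23], [0.03, 1.2, 0.23], [0.02, 1.2, 0.34], [0.02, 1.2, 0.34], [0.02, 1.2, 0.34], [0.02, 1.2, 0.34], [0.02, 1.2, 0.34], [0.0, -0.0, 0.33], [0.0, -0.0, 0.33], [0.0, -0.0, 0.33], [0.0, -0.0, 0.33]] 
end [ 0.5332 -0.0015  0.078 ] [-0.0136  0.9999  0.0001 -0.    ]
['top', 'scene'] [(array([ 0.5897, -0.0058,  0.0774]), np.float64(139.6)), (array([ 0.5894, -0.0037,  0.0737]), np.float64(81.3))] (array([ 0.5899, -0.005 ,  0.0904]), np.float64(226.6))
```

Request:
{"api": "play_rows", "payload": {
  "translation": [
    [0.003,0,0.018],
    [0.003,0,0.018],
    [0.003,0,0.018],
    [0.003,0,0.018],
    [0,0,0]
  ],
  "delta_rot": [
    [0,0,0],
    [0,0,0],
    [0,0,0],
    [0,0,0],
    [0,0,0]
  ],
  "grip": [1,1,1,1,1]
}}

```text
clock: 10.72
tool_pos: [0.6452, 0.0006, 0.0758]
eef_rot: [-0.05, 0.994, 0.005, 0.1]
contact_force: [0.8, 0.6, 0.5]
opening: 1.0
finger_force: 0.0
```

Free of contact; push forward.

Request:
{"api": "play_rows", "payload": {
  "translation": [
    [0.0065,0.0006,-0.0016],
    [0.0065,0.0006,-0.0014],
    [0.0065,0.0006,-0.0014],
    [0.0066,0.0005,-0.0011],
    [0.0065,0.0005,-0.0011],
    [0.0086,0.0005,-0.001],
    [0.0086,0.0005,-0.0008],
    [0.0087,0.0004,-0.0006],
    [0.0086,0.0004,-0.0004],
    [0.0087,0.0004,-0.0002],
    [0.0087,0.0002,0],
    [0.0088,0.0001,0],
    [0.0087,0.0001,0],
    [0.0088,0.0001,0],
    [0,0,0]
  ],
  "delta_rot": [
    [0.03,1.2,0.23],
    [0.03,1.2,0.23],
    [0.03,1.2,0.23],
    [0.03,1.2,0.23],
    [0.03,1.2,0.23],
    [0.02,1.2,0.34],
    [0.02,1.2,0.34],
    [0.02,1.2,0.34],
    [0.02,1.2,0.34],
    [0.02,1.2,0.34],
    [0,0,0.33],
    [0,0,0.33],
    [0,0,0.33],
    [0,0,0.33],
    [0,0,0]
  ],
  "grip": [1,1,1,1,1,1,1,1,1,1,1,1,1,1,1]
}}

```text
clock: 12.6
tool_pos: [0.5327, -0.0013, 0.079]
eef_rot: [-0.014, 1.0, -0.001, -0.004]
contact_force: [-0.3, -0.1, 0.4]
opening: 1.001
finger_force: 0.0
```

Run:
```python
from plan import *
s=r.get_state();print(s["tool_pos"],R.from_quat(s["eef_rot"]).as_matrix(),s["contact_force"])
e=rows([(tip([.5125,-.002,.014],.027,0),.027,0,5)])
```

```text
[ 0.5327 -0.0013  0.079 ] [[-0.9996 -0.0288 -0.0079]
 [-0.0288  0.9996 -0.0019]
 [ 0.008  -0.0016 -1.    ]] [-0.2902 -0.1405  0.4011]
5 "translation": [[0.004, -0.0, 0.0002], [0.0041, -0.0, 0.0003], [0.004, -0.0001, 0.0002], [0.0041, 0.0, 0.0002], [0.004, -0.0, 0.0002]] 
"delta_rot": [[-0.02, -0.09, 0.02], [-0.02, -0.09, 0.02], [-0.02, -0.09, 0.02], [-0.02, -0.09, 0.02], [-0.02, -0.09, 0.02]] 
end [ 0.5125 -0.002   0.078 ] [-0.0135  0.9999  0.0001 -0.0001]
```

Request:
{"api": "play_rows", "payload": {
  "translation": [
    [0.004,0,0],
    [0.004,0,0],
    [0.004,0,0],
    [0.004,0,0],
    [0.003,0,0],
    [0.002,0,0],
    [0.0015,0,0]
  ],
  "delta_rot": [
    [0,0,0],
    [0,0,0],
    [0,0,0],
    [0,0,0],
    [0,0,0],
    [0,0,0],
    [0,0,0]
  ],
  "grip": [1,1,1,1,1,1,1]
}}

```text
clock: 13.48
tool_pos: [0.5119, -0.0018, 0.0791]
eef_rot: [-0.014, 1.0, -0.0, -0.003]
contact_force: [4.2, 0.4, -2.6]
opening: 1.003
finger_force: 2.2
```

Request:
{"api": "play_rows", "payload": {
  "translation": [
    [0.0015,0,0],
    [0.0015,0,0]
  ],
  "delta_rot": [
    [0,0,0],
    [0,0,0]
  ],
  "grip": [1,1]
}}

```text
clock: 13.72
tool_pos: [0.5089, -0.0019, 0.0791]
eef_rot: [-0.014, 1.0, -0.0, -0.003]
contact_force: [7.1, -0.5, -1.8]
opening: 0.998
finger_force: 4.3
```

Request:
{"api": "play_rows", "payload": {
  "translation": [
    [0.0015,0,0],
    [0.0015,0,0],
    [0,0,0]
  ],
  "delta_rot": [
    [0,0,0],
    [0,0,0],
    [0,0,0]
  ],
  "grip": [1,1,1]
}}

```text
clock: 14.1
tool_pos: [0.5086, -0.0021, 0.0795]
eef_rot: [-0.014, 1.0, -0.0, -0.0]
contact_force: [9.5, -0.4, -3.9]
opening: 1.002
finger_force: 4.9
```

Run:
```python
from look import *
main([(.455,-.008,.03)])
```

```text
['top', 'scene'] [(array([ 0.4511, -0.0058,  0.0545]), np.float64(253.1)), (array([ 0.4545, -0.0031,  0.0437]), np.float64(243.0))] (array([ 0.4529, -0.0059,  0.0179]), np.float64(518.9))
```

Request:
{"api": "play_rows", "payload": {
  "translation": [
    [0.0015,0,0],
    [0.0015,0,0],
    [0,0,0]
  ],
  "delta_rot": [
    [0,0,0],
    [0,0,0],
    [0,0,0]
  ],
  "grip": [1,1,1]
}}

```text
clock: 14.68
tool_pos: [0.5082, -0.0021, 0.08]
eef_rot: [-0.013, 1.0, -0.0, 0.002]
contact_force: [15.2, -0.7, -4.0]
opening: 1.004
finger_force: 7.3
```

Run:
```python
from plan import *
s=r.get_state();p=s["tool_pos"];print(p,s["contact_force"])
# back off, rise, then to left case
c=L;g=grip_arc(c,0);y=c.yaw
e=rows([(p+[.025,0,0],.027,0,2),(p+[.025,0,.15],.027,0,3),(g+[0,0,.14],y,0,5),(g+[0,0,.04],y,0,2)])
```

```text
[ 0.5082 -0.0021  0.08  ] [15.2384 -0.6979 -4.0014]
12 "translation": [[-0.0125, -0.0003, 0.0001], [-0.0125, -0.0004, -0.0], [-0.0, 0.0, -0.05], [-0.0, 0.0, -0.05], [-0.0, 0.0, -0.05], [-0.0005, 0.0363, -0.0002], [-0.0011, 0.0364, -0.0002], [-0.0016, 0.0363, -0.0002], [-0.0022, 0.0363, -0.0002], [-0.0028, 0.0362, -0.0002], [0.0, 0.0, 0.05], [0.0, 0.0, 0.05]] 
"delta_rot": [[-0.01, 0.13, -0.0], [-0.01, 0.13, -0.0], [-0.0, 0.0, -0.0], [-0.0, 0.0, -0.0], [-0.0, 0.0, -0.0], [-0.0, 0.0, -0.9], [-0.0, 0.0, -0.9], [-0.0, 0.0, -0.9], [-0.0, 0.0, -0.9], [-0.0, 0.0, -0.9], [-0.0, 0.0, 0.01], [-0.0, 0.0, 0.01]] 
end [0.5308 0.1796 0.131 ] [-0.0525  0.9986 -0.      0.    ]
```

Request:
{"api": "play_rows", "payload": {
  "translation": [
    [-0.015,0,0],
    [-0.015,0,0],
    [0,0,-0.05],
    [0,0,-0.05],
    [0,0,-0.05],
    [0,0.0363,0],
    [0,0.0364,0],
    [0,0.0363,0],
    [-0.002,0.0363,0],
    [-0.002,0.0362,0],
    [0,0,0.05],
    [0,0,0.05],
    [0,0,0]
  ],
  "delta_rot": [
    [0,0.13,0],
    [0,0.13,0],
    [0,0,0],
    [0,0,0],
    [0,0,0],
    [0,0,-0.9],
    [0,0,-0.9],
    [0,0,-0.9],
    [0,0,-0.9],
    [0,0,-0.9],
    [0,0,0],
    [0,0,0],
    [0,0,0]
  ],
  "grip": [1,1,1,1,1,1,1,1,1,1,1,1,1]
}}

```text
clock: 16.3
tool_pos: [0.523, 0.1783, 0.1256]
eef_rot: [-0.054, 0.998, -0.003, -0.01]
contact_force: [0.0, 1.0, 1.4]
opening: 0.998
finger_force: 0.0
```

```bash
python3 - <<'E'
from plan import *
s=r.get_state();print(s["tool_pos"],s["contact_force"])
c=L;g=grip_arc(c,0,e=.008);y=c.yaw
e=rows([(g,y,0,3)])
E
python3 - <<'E'
from look import *
main([(.4535,-.006,.03),(.5865,.1855,.105)])
E
```

```text
[0.523  0.1783 0.1256] [0.0062 1.0183 1.3602]
3 "translation": [[-0.0029, 0.0002, 0.0118], [-0.0028, 0.0002, 0.0119], [-0.0027, 0.0002, 0.0118]] 
"delta_rot": [[-0.09, -0.37, 0.06], [-0.09, -0.37, 0.06], [-0.09, -0.37, 0.06]] 
end [0.5308 0.1796 0.09  ] [-0.0525  0.9986  0.0001 -0.0001]
['scene'] [(array([ 0.4547, -0.0032,  0.0062]), np.float64(213.7))] (array([ 0.4547, -0.0032,  0.0062]), np.float64(213.7))
[] [] (array([0.5865, 0.1855, 0.105 ]), np.float64(0.0))
```

Request:
{"api": "play_rows", "payload": {
  "translation": [
    [-0.0029,0,0.0118],
    [-0.0028,0,0.0119],
    [-0.0027,0,0.0118],
    [0,0,0],
    [0,0,0],
    [0,0,0],
    [0,0,0],
    [0,0,0],
    [0,0,0]
  ],
  "delta_rot": [
    [-0.09,-0.37,0],
    [-0.09,-0.37,0],
    [-0.09,-0.37,0],
    [0,0,0],
    [0,0,0],
    [0,0,0],
    [0,0,0],
    [0,0,0],
    [0,0,0]
  ],
  "grip": [1,1,1,1,-1,-1,-1,-1,-1]
}}

```text
clock: 17.62
tool_pos: [0.5333, 0.1806, 0.0929]
eef_rot: [-0.053, 0.999, 0.002, 0.003]
contact_force: [-5.5, -1.4, 0.3]
opening: 0.626
finger_force: 15.4
```

Run:
```python
from plan import *
c=L;y=c.yaw
s=r.get_state();d=s["tool_pos"]-grip_arc(c,0);print(d,s["contact_force"],s["opening"]*88)
e=rows([(grip_arc(c,al)+d,y,0,2) for al in(.15,.3,.5,.7,.9,1.1,1.3,1.5,1.7)])
```

```text
[0.0025 0.0009 0.0019] [-5.5053 -1.3802  0.3059] 55.12081581720893
18 "translation": [[-0.0006, 0.0, -0.0075], [-0.0006, 0.0, -0.0076], [-0.0017, 0.0, -0.0074], [-0.0017, 0.0, -0.0073], [-0.0039, 0.0, -0.0093], [-0.0039, 0.0, -0.0093], [-0.0057, 0.0, -0.0083], [-0.0057, 0.0, -0.0084], [-0.0072, 0.0, -0.007], [-0.0073, 0.0, -0.007], [-0.0085, 0.0, -0.0055], [-0.0085, 0.0, -0.0054], [-0.0094, 0.0, -0.0037], [-0.0093, 0.0, -0.0036], [-0.01, 0.0, -0.0017], [-0.0099, 0.0, -0.0017], [-0.0101, 0.0, 0.0003], [-0.0101, 0.0, 0.0002]] 
"delta_rot": [[0.1, 0.18, 0.05], [0.1, 0.18, 0.05], [-0.0, -0.0, 0.0], [-0.0, -0.0, 0.0], [-0.0, -0.0, 0.0], [-0.0, -0.0, 0.0], [-0.0, -0.0, 0.0], [-0.0, -0.0, 0.0], [-0.0, -0.0, 0.0], [-0.0, -0.0, 0.0], [-0.0, -0.0, 0.0], [-0.0, -0.0, 0.0], [-0.0, -0.0, 0.0], [-0.0, -0.0, 0.0], [-0.0, -0.0, 0.0], [-0.0, -0.0, 0.0], [-0.0, -0.0, 0.0], [-0.0, -0.0, 0.0]] 
end [0.6467 0.1925 0.1931] [-0.0525  0.9986 -0.0001 -0.    ]
```

Request:
{"api": "play_rows", "payload": {
  "translation": [
    [-0.0006,0,-0.0075],
    [-0.0006,0,-0.0076],
    [-0.0017,0,-0.0074],
    [-0.0017,0,-0.0073],
    [-0.0039,0,-0.0093],
    [-0.0039,0,-0.0093],
    [-0.0057,0,-0.0083],
    [-0.0057,0,-0.0084],
    [-0.0072,0,-0.007],
    [-0.0073,0,-0.007],
    [-0.0085,0,-0.0055],
    [-0.0085,0,-0.0054],
    [-0.0094,0,-0.0037],
    [-0.0093,0,-0.0036],
    [-0.01,0,-0.0017],
    [-0.0099,0,-0.0017],
    [-0.0101,0,0.0003],
    [-0.0101,0,0.0002],
    [0,0,0]
  ],
  "delta_rot": [
    [0,0,0],
    [0,0,0],
    [0,0,0],
    [0,0,0],
    [0,0,0],
    [0,0,0],
    [0,0,0],
    [0,0,0],
    [0,0,0],
    [0,0,0],
    [0,0,0],
    [0,0,0],
    [0,0,0],
    [0,0,0],
    [0,0,0],
    [0,0,0],
    [0,0,0],
    [0,0,0],
    [0,0,0]
  ],
  "grip": [-1,-1,-1,-1,-1,-1,-1,-1,-1,-1,-1,-1,-1,-1,-1,-1,-1,-1,-1]
}}

```text
clock: 20.0
tool_pos: [0.6476, 0.1928, 0.194]
eef_rot: [-0.053, 0.999, 0.002, 0.004]
contact_force: [-2.5, -0.8, -6.5]
opening: 0.629
finger_force: 15.0
```

Run:
```python
from plan import *
s=r.get_state();print(s["tool_pos"],s["contact_force"],s["moment"],s["opening"]*88)
cv2.imwrite("pics/s5.png",cv2.resize(r.snapshot("scene")[120:280,200:420],None,fx=3,fy=3,interpolation=2))
```

```text
[0.6476 0.1928 0.194 ] [-2.454  -0.7896 -6.4843] [-0.1392  0.4294  0.0314] 55.328708140125684
```

View pics/s5.png

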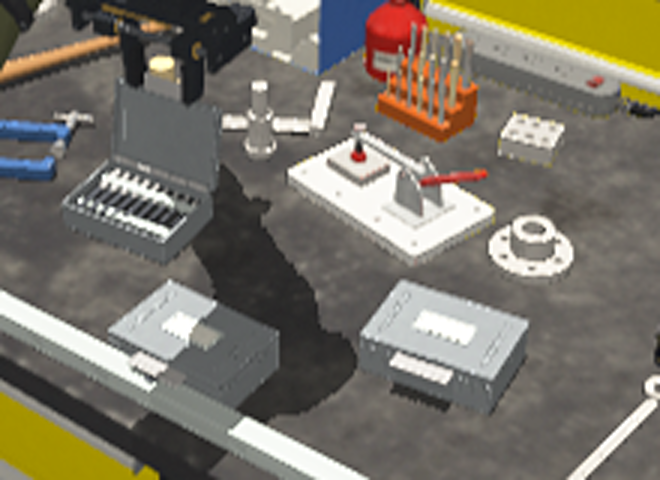

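Run:
```python
from plan import *
s=r.get_state();p=s["tool_pos"]
c=Rt;g=grip_arc(c,0);y=c.yaw
e=rows([(p+[0,0,.07],L.yaw,0,2),(np.array([.56,0,.26]),y,0,5),(g+[-.003,0,.13],y,0,5),(g+[-.003,0,.04],y,0,2)])
```

```text
14 "translation": [[-0.0003, 0.0002, -0.035], [-0.0001, 0.0, -0.035], [0.0214, -0.0365, 0.0008], [0.0217, -0.0363, 0.0008], [0.022, -0.0361, 0.0009], [0.0223, -0.0359, 0.0008], [0.0227, -0.0358, 0.0008], [0.01, -0.0376, 0.0078], [0.01, -0.0376, 0.0078], [0.0101, -0.0376, 0.0078], [0.01, -0.0375, 0.0078], [0.01, -0.0376, 0.0078], [0.0, -0.0, 0.045], [0.0, -0.0, 0.045]] 
"delta_rot": [[0.13, 0.24, 0.05], [0.13, 0.24, 0.05], [-0.0, -0.0, -0.52], [-0.0, -0.0, -0.52], [-0.0, -0.0, -0.52], [-0.0, -0.0, -0.52], [-0.0, -0.0, -0.52], [-0.0, -0.0, 0.0], [-0.0, -0.0, 0.0], [-0.0, -0.0, 0.0], [-0.0, -0.0, 0.0], [-0.0, -0.0, 0.0], [-0.0, -0.0, 0.01], [-0.0, -0.0, 0.01]] 
end [ 0.5386 -0.1933  0.131 ] [-0.0749  0.9972 -0.0001  0.    ]
```

Request:
{"api": "play_rows", "payload": {
  "translation": [
    [0,0,0],
    [0,0,0],
    [0,0,0],
    [0,0,-0.035],
    [0,0,-0.035],
    [0.0214,-0.0365,0.0008],
    [0.0217,-0.0363,0.0008],
    [0.022,-0.0361,0.0009],
    [0.0223,-0.0359,0.0008],
    [0.0227,-0.0358,0.0008],
    [0.01,-0.0376,0.0078],
    [0.01,-0.0376,0.0078],
    [0.0101,-0.0376,0.0078],
    [0.01,-0.0375,0.0078],
    [0.01,-0.0376,0.0078],
    [0,0,0.045],
    [0,0,0.045],
    [0,0,0]
  ],
  "delta_rot": [
    [0,0,0],
    [0,0,0],
    [0,0,0],
    [0.13,0.24,0],
    [0.13,0.24,0],
    [0,0,-0.52],
    [0,0,-0.52],
    [0,0,-0.52],
    [0,0,-0.52],
    [0,0,-0.52],
    [0,0,0],
    [0,0,0],
    [0,0,0],
    [0,0,0],
    [0,0,0],
    [0,0,0],
    [0,0,0],
    [0,0,0]
  ],
  "grip": [1,1,1,1,1,1,1,1,1,1,1,1,1,1,1,1,1,1]
}}

```text
clock: 22.3
tool_pos: [0.5376, -0.1938, 0.1291]
eef_rot: [-0.076, 0.997, 0.001, -0.002]
contact_force: [0.0, -0.4, 0.1]
opening: 1.0
finger_force: 0.0
```

Run:
```python
from plan import *
s=r.get_state();print(s["tool_pos"],s["contact_force"])
c=Rt;y=c.yaw;g=grip_arc(c,0,e=.008)+[-.003,0,0]
e=rows([(g,y,0,4)])
```

```text
[ 0.5376 -0.1938  0.1291] [ 0.0172 -0.414   0.0613]
4 "translation": [[-0.0003, 0.0001, 0.0098], [-0.0003, 0.0, 0.0098], [-0.0003, 0.0001, 0.0097], [-0.0003, 0.0001, 0.0098]] 
"delta_rot": [[0.02, -0.06, 0.03], [0.02, -0.06, 0.03], [0.02, -0.06, 0.03], [0.02, -0.06, 0.03]] 
end [ 0.5386 -0.1933  0.09  ] [-0.075   0.9972  0.0001  0.0002]
```

Request:
{"api": "play_rows", "payload": {
  "translation": [
    [0,0,0.0098],
    [0,0,0.0098],
    [0,0,0.0097],
    [0,0,0.0098],
    [0,0,0],
    [0,0,0],
    [0,0,0],
    [0,0,0],
    [0,0,0],
    [0,0,0]
  ],
  "delta_rot": [
    [0,0,0],
    [0,0,0],
    [0,0,0],
    [0,0,0],
    [0,0,0],
    [0,0,0],
    [0,0,0],
    [0,0,0],
    [0,0,0],
    [0,0,0]
  ],
  "grip": [1,1,1,1,1,-1,-1,-1,-1,-1]
}}

```text
clock: 23.55
tool_pos: [0.5393, -0.194, 0.0923]
eef_rot: [-0.076, 0.997, -0.0, 0.001]
contact_force: [0.0, -1.1, 1.4]
opening: 0.628
finger_force: 15.0
```

Run:
```python
from plan import *
c=Rt;y=c.yaw
s=r.get_state();d=s["tool_pos"]-grip_arc(c,0);print(d,s["contact_force"],s["opening"]*88)
e=rows([(grip_arc(c,al)+d,y,0,2) for al in(.15,.3,.5,.7,.9,1.1,1.3,1.5,1.7)])
```

```text
[-0.0023 -0.0006  0.0013] [ 0.0335 -1.0593  1.4475] 55.2292078047537
18 "translation": [[-0.0006, -0.0, -0.0075], [-0.0005, -0.0, -0.0076], [-0.0017, -0.0, -0.0074], [-0.0017, -0.0, -0.0073], [-0.0039, -0.0, -0.0093], [-0.004, -0.0, -0.0093], [-0.0057, -0.0, -0.0083], [-0.0057, -0.0, -0.0084], [-0.0072, -0.0, -0.007], [-0.0072, -0.0, -0.007], [-0.0085, -0.0, -0.0055], [-0.0085, -0.0, -0.0054], [-0.0094, -0.0, -0.0037], [-0.0094, -0.0, -0.0036], [-0.0099, -0.0, -0.0017], [-0.01, -0.0, -0.0017], [-0.0101, -0.0, 0.0003], [-0.01, -0.0, 0.0003]] 
"delta_rot": [[-0.01, 0.03, 0.05], [-0.01, 0.03, 0.05], [-0.0, 0.0, 0.0], [-0.0, 0.0, 0.0], [-0.0, 0.0, 0.0], [-0.0, 0.0, 0.0], [-0.0, 0.0, 0.0], [-0.0, 0.0, 0.0], [-0.0, 0.0, 0.0], [-0.0, 0.0, 0.0], [-0.0, 0.0, 0.0], [-0.0, 0.0, 0.0], [-0.0, 0.0, 0.0], [-0.0, 0.0, 0.0], [-0.0, 0.0, 0.0], [-0.0, 0.0, 0.0], [-0.0, 0.0, 0.0], [-0.0, 0.0, 0.0]] 
end [ 0.652  -0.1769  0.1924] [-0.075   0.9972 -0.      0.0001]
```

Request:
{"api": "play_rows", "payload": {
  "translation": [
    [-0.0006,0,-0.0075],
    [-0.0006,0,-0.0076],
    [-0.0017,0,-0.0074],
    [-0.0017,0,-0.0073],
    [-0.0039,0,-0.0093],
    [-0.0039,0,-0.0093],
    [-0.0057,0,-0.0083],
    [-0.0057,0,-0.0084],
    [-0.0072,0,-0.007],
    [-0.0073,0,-0.007],
    [-0.0085,0,-0.0055],
    [-0.0085,0,-0.0054],
    [-0.0094,0,-0.0037],
    [-0.0093,0,-0.0036],
    [-0.01,0,-0.0017],
    [-0.0099,0,-0.0017],
    [-0.0101,0,0.0003],
    [-0.0101,0,0.0002],
    [0,0,0]
  ],
  "delta_rot": [
    [0,0,0],
    [0,0,0],
    [0,0,0],
    [0,0,0],
    [0,0,0],
    [0,0,0],
    [0,0,0],
    [0,0,0],
    [0,0,0],
    [0,0,0],
    [0,0,0],
    [0,0,0],
    [0,0,0],
    [0,0,0],
    [0,0,0],
    [0,0,0],
    [0,0,0],
    [0,0,0],
    [0,0,0]
  ],
  "grip": [-1,-1,-1,-1,-1,-1,-1,-1,-1,-1,-1,-1,-1,-1,-1,-1,-1,-1,-1]
}}

```text
clock: 25.92
tool_pos: [0.6521, -0.1759, 0.1919]
eef_rot: [-0.076, 0.997, 0.0, 0.0]
contact_force: [-1.8, -0.4, -5.7]
opening: 0.628
finger_force: 15.0
```

Request:
{"api": "play_rows", "payload": {
  "translation": [
    [0,0,0],
    [0,0,0],
    [0,0,0],
    [0,0,-0.035],
    [0,0,-0.04],
    [0,0,-0.05],
    [0.03,0.04,-0.04],
    [0.03,0.045,0],
    [0.03,0.045,0],
    [0.03,0.045,0],
    [0.03,0.045,0],
    [0.02,0.045,0],
    [0,0.045,0],
    [0,0.045,0],
    [0,0,0],
    [0,0,0]
  ],
  "delta_rot": [
    [0,0,0],
    [0,0,0],
    [0,0,0],
    [0,0,0],
    [0,0,0],
    [0,0,0],
    [0,0,0],
    [0,0,0],
    [0,0,0],
    [0,0,0],
    [0,0,0],
    [0,0,0],
    [0,0,0],
    [0,0,0],
    [0,0,0],
    [0,0,0]
  ],
  "grip": [1,1,1,1,1,1,1,1,1,1,1,1,1,1,1,1]
}}

```text
clock: 27.92
tool_pos: [0.4308, 0.1473, 0.3564]
eef_rot: [-0.076, 0.997, -0.0, 0.001]
contact_force: [-0.1, -0.8, -0.7]
opening: 1.001
finger_force: 0.0
```

Run:
```python
from plan import *
s=r.get_state();print(s["tool_pos"],s["contact_force"])
a=r.snapshot("scene")[140:280,200:420];b=r.snapshot("top")[150:290,170:390]
cv2.imwrite("pics/s6.png",cv2.resize(np.vstack([a,b]),None,fx=2.1,fy=2.1,interpolation=2))
```

```text
[0.4308 0.1473 0.3564] [-0.0517 -0.8401 -0.7427]
```

View pics/s6.png

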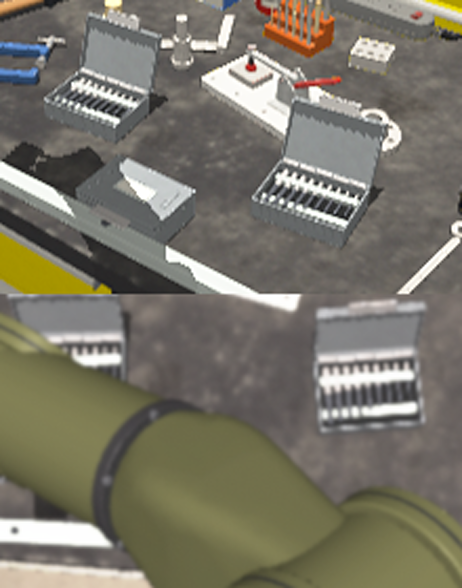

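Run:
```python
from plan import *
for a in(1.6,1.75,1.92):print(a,proj("top",Rt.w([.045-.106*np.cos(a),0,.033+.106*np.sin(a)])))
import look; look.main([(.4535,-.004,.03)])
```

```text
1.6 [[348.7671 166.2373]]
1.75 [[348.0398 160.2592]]
1.92 [[347.0875 154.1208]]
['scene'] [(array([ 0.4566, -0.0046,  0.0269]), np.float64(228.8))] (array([ 0.4566, -0.0046,  0.0269]), np.float64(228.8))
```

```bash
python3 -c "
from plant import r
print(r.finish_job())"
```

```text
the job is handed in; nothing more can be done
None
```

The job is handed in at about 28 s: the middle case was the stiff one, so I shut it and pushed it square against the stop bar, and the left and right cases swing freely and stand where they were with their lids fully open.

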